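# Tighten the phone clamp

### The job

Two test jigs stand on the phone repair bench; one has a phone under its clamp bar, the other is empty. Tighten the wing nut of the jig that holds the phone: turn it clockwise, seen from above, until it stops (less than a quarter turn), without knocking the two guide posts beside it, and let go. Leave the empty jig's wing nut as it is.

Things in the scene. Friction and masses are not known exactly. Their poses are not given: they have to be found in the camera images.
- wing_nut (a joint): Turn of the wing nut on the jig that holds the phone, rad: 0 at its loosest, grows clockwise seen from above, up to a hard stop at 1.2, where it is tight. It starts between 0 and 0.35, needs about 0.1 N m, stays where it is left and does not move up or down.
- wing_nut_grip (a point): On the axis of that steel wing nut, 62 mm above the table, midway between its two wings. Turns with the nut: y along the wings, x across them, z up. Wings: upright plates 9 mm thick, 58 mm over both tips, from 44 to 73 mm above the table, with an 8 to 12 mm gap between them (stud inside), so pads closing along x need 15 mm width. Hub below 26 mm wide; clamp bar's top at 32 mm.
- wing_nut_posts: That jig's two round steel guide posts, 16 mm thick, 74 mm tall, 58 mm either side of the nut's axis. Origin on that axis at table height; y from post to post, x points away from the phone. The wings' y is 0.6 rad counter-clockwise of this y when loosest, 0.6 clockwise when tight. The jig is bolted down: 170 x 180 x 12 mm plate, black 72 x 150 mm phone centred 75 mm from the nut.
- empty_nut_tip (a point): Tip of one wing, 28 mm from the axis and 62 mm above the table, of the same wing nut on the other jig, which is alike in all but the phone. To be left alone.

How it is judged:
At the end, for the whole second after the job is handed in: The wing nut of the jig with the phone stands within 10 degrees of its tight stop (joint above 1.02 rad), at rest (value of joint wing_nut above 1.02 rad and velocity of joint wing_nut between -0.05 and 0.05 rad/s); the robot touches nothing.
It fails at once if the empty jig's wing nut is turned (a wing tip moved more than 6 mm) (distance of empty_nut_tip from where it was at the start of the episode above 0.006 m).
It fails at once if a guide post beside the nut is knocked (more than 10 N) (contact force between any of the fingers, the arm and wing_nut_posts above 10 N).
It also fails if it takes over 32 s, if anything falls off the work surface, if the arm or the gripper's body presses on something with over 40 N, if the wrist force passes 120 N, or if a joint passes its speed limit or range.

### The arm

A 6-joint arm with a two-finger parallel gripper is mounted at the origin on the work surface. World frame = base frame: x ahead of the robot, y to its left, z up, the work surface at z = 0. Lengths are in m, angles in rad, forces in N, time in s.
With the tool pointing down it reaches from about 0.25 to 0.8 m from the base axis. Payload 8.5 kg.
Tool frame: the origin (TCP) lies where the fingers leave the gripper's body, on its centre line; the fingertips stand 73 mm ahead of it and the grasp point (between the pads) lies 54 mm ahead of it (robot.finger_overhang is the distance from the TCP to the fingertips, in m); z points along the fingers, y is the direction in which the jaws open and shut (so a half turn about z gives the same grasp; the last joint's range is limited). The gripper opens to 85 mm and grips with 20 to 120 N. Pads are 22 mm wide; open, the fingers measure 114 mm over their backs; the gripper's body (76 mm by 85 mm) begins 54 mm behind the grasp point. The pads swing forward as they close: fully open they stand 13 mm farther back than shut.
Start: joints at [1.218, 0.238, -0.013, 1.319, 0, 1.571], TCP at [0.181, 0.493, 0.304] pointing down, gripper open.
Joint ranges: [-2.66, 2.66], [-1.03, 1.9], [-1.14, 1.46], [-1.82, 2.27], [-1.45, 1.34], [-3.14, 3.14]. Speed limits (rad/s): [2.22, 2.22, 2.79, 3.14, 3.14, 3.14].

### API

Orientations are given as a unit quaternion [w, x, y, z].
In Python, from workcell import sensors, read_camera, robot, spot_in, masks_of gives the robot as it stands.
- The arm moves only by the shell command python3 -m crank 'ROWS' [OPENING] [FORCE]. ROWS is JSON, a list of rows, each a list of 2 entries, a list of its own where there are three numbers: the shift along the tool's x, y, z in mm, then the turn, a rotation vector about the tool's x, y, z in rad. In form: [[[dx, dy, dz], [rx, ry, rz]], ...]. A call has 1 to 8 rows; each row is the pose to reach, as a shift and turn from the pose commanded when the call began, along the tool's axes at that moment; what a row does not reach only later rows make up. A row lasts 1/10 s, in which the tool goes at most 50 mm and 8.59 degrees, less where a joint would pass 70% of its speed; a pose out of reach is approached as far as the arm can. A call with a gripper value outside its range is refused whole. OPENING is the finger opening in mm, from 0 to 85.4, set as the call begins (- or left out, the last holds). The fingers move at their own pace and stop on an object; FORCE is the grip in N (left out, the last holds). Time passes only in rows, so rows that repeat a pose let the fingers close. It gives the time, the measured TCP pose, the force and the opening at its end, in the units of the state.
- sensors.state(): the state, without advancing time (a new reading comes with each control period).
- read_camera(name): name is "scene" or "side" or "wrist"; returns a dict with "color" (384x512x3 uint8, red, green, blue), "camera_matrix" (3x3 intrinsics, pixels), "world_from_camera" (4x4, takes a point from camera to world coordinates). Camera axes: x right, y down, z forward; pixel columns grow to the right and rows downward; lengths in m; the calibration is good to about 2 mm. A picture is of the moment at which its call begins. There is no depth.
- robot.hand_in(): hands the job in, once; it reports no verdict.
Trained networks look in the newest picture that a camera, given by its name, has taken for a name from the list of things; names that differ only in an ending like _2 or _b are one class to them, and where a whole thing is asked for, a point or a joint stands for the part that bears it (a point fixed in the world has none). Each returns a list of dicts, best first, with "p" (0 to 1); they miss things now and then, are a little off and sometimes report something else, mostly with a low value. They report only what shows in the picture. A call takes as long as a camera call.
- spot_in(camera, target): "extent" ([left, top, width, height] in pixels, round what is visible of it).
- masks_of(camera, target): "mask" (384x512 bool, what is visible of it) and "extent" ([left, top, width, height] in pixels, round what is visible of it).
The state is a dict: "time_s": time; "joint_pos": joint angles; "qvel": joint speeds; "joint_efforts": joint torques, N m; "position": TCP position; "tool_rot": TCP orientation; "wrist_force": force on the tool from outside, world axes, zero at the start; "ft_torque": the same for the moment, N m; "width": finger opening in m.
Only numpy, scipy, OpenCV 4.12 (cv2) and the standard library are available. Lean on these libraries where they do the work, as an engineer would, in place of code of your own. Each camera call takes 0.05 s, during which the arm holds its last target.

## Working session

There is one attempt and no reset: what is moved stays moved. The work goes in short steps, Python scripts to look and compute and a shell command to move; the robot and the scene stay as the last step left them, time stands still between calls to the robot, and variables do not carry over. Pictures are saved under pics/ and viewed, and the job is handed in when it is done.

```bash
mkdir -p pics; ls; python3 - <<'E'
from workcell import sensors, read_camera, robot, spot_in, masks_of
import cv2
s=sensors.state();print(s)
for c in("scene","side","wrist"):
    r=read_camera(c);cv2.imwrite(f"pics/{c}0.png",r["color"][:,:,::-1])
    print(c,r["camera_matrix"].tolist(),r["world_from_camera"].round(4).tolist())
    for t in("wing_nut","wing_nut_posts","empty_nut_tip","wing_nut_grip"):
        print(t,[(round(d["p"],2),d["extent"]) for d in spot_in(c,t)][:4])
E
```

```text
pics
{'time_s': 0.0, 'joint_pos': array([ 1.21798961e+00,  2.38770184e-01, -1.42475901e-02,  1.31921300e+00,
        2.54641042e-06,  1.57079682e+00]), 'qvel': array([-0.00038155,  0.00063517, -0.00013728,  0.00149966,  0.00064379,
        0.00113101]), 'joint_efforts': array([ 1.39809204e-04, -5.38782048e+01,  3.46436369e+01,  1.81906176e-02,
       -5.66063864e-05, -7.14556606e-06]), 'position': array([0.1812956 , 0.49236853, 0.30328571]), 'tool_rot': array([-1.27119226e-04,  1.75490088e-01,  9.84480937e-01, -7.05872365e-04]), 'wrist_force': array([-1.00452572,  0.26480619,  0.76801469]), 'ft_torque': array([-0.02927936,  0.00366127,  0.01473967]), 'width': 0.08561925367353135}
scene [[431.708137670715, 0.0, 253.9296885125327], [0.0, 431.708137670715, 181.06546850130815], [0.0, 0.0, 1.0]] [[0.6078, 0.6304, -0.4829, 0.9353], [0.7939, -0.4953, 0.3527, -0.2283], [-0.0168, -0.5977, -0.8015, 0.6869], [0.0, 0.0, 0.0, 1.0]]
wing_nut [(0.7, [293.7, 128.1, 11.4, 27.3])]
wing_nut_posts [(0.86, [278.4, 118.3, 45.3, 60.8])]
empty_nut_tip [(0.83, [114.8, 222.5, 22.2, 31.0])]
wing_nut_grip [(0.48, [296.7, 128.4, 7.0, 27.9])]
side [[352.2453951097856, 0.0, 260.15700959288324], [0.0, 352.2453951097856, 199.19330785386802], [0.0, 0.0, 1.0]] [[-0.9951, -0.0636, 0.0752, 0.5221], [-0.0984, 0.6177, -0.7802, 0.5018], [0.0032, -0.7838, -0.621, 0.4643], [0.0, 0.0, 0.0, 1.0]]
wing_nut [(0.68, [264.9, 261.7, 19.0, 37.3])]
wing_nut_posts [(0.82, [257.2, 244.6, 29.1, 100.0])]
empty_nut_tip [(0.64, [284.1, 140.1, 13.5, 24.6])]
wing_nut_grip [(0.7, [260.2, 262.2, 25.4, 40.2])]
wrist [[274.9155635556177, 0.0, 257.0405909326444], [0.0, 274.9155635556177, 193.70345021452974], [0.0, 0.0, 1.0]] [[0.3458, 0.9027, 0.2561, 0.1164], [0.9383, -0.3323, -0.0957, 0.5177], [-0.0013, 0.2734, -0.9619, 0.3744], [0.0, 0.0, 0.0, 1.0]]
wing_nut []
wing_nut_posts []
empty_nut_tip []
wing_nut_grip []
```

```bash
python3 - <<'E'
import cv2
a=cv2.imread("pics/scene0.png");b=cv2.imread("pics/side0.png")
cv2.imwrite("pics/s0c.png",cv2.resize(a[90:230,240:380],None,fx=4,fy=4,interpolation=cv2.INTER_CUBIC))
cv2.imwrite("pics/d0c.png",cv2.resize(b[220:360,190:330],None,fx=4,fy=4,interpolation=cv2.INTER_CUBIC))
E
```

```text
(no output)
```

View pics/scene0.png

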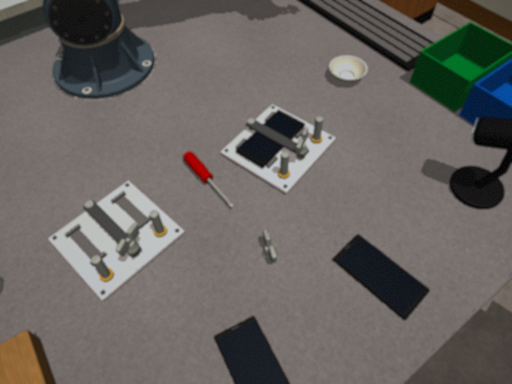

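View pics/side0.png

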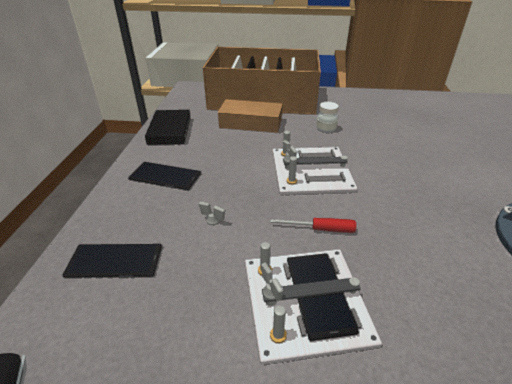

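```bash
echo
```

```text
(no output)
```

View pics/s0c.png

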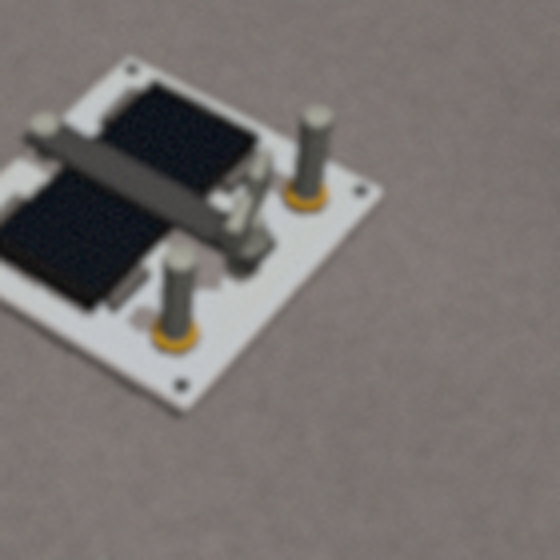

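View pics/d0c.png

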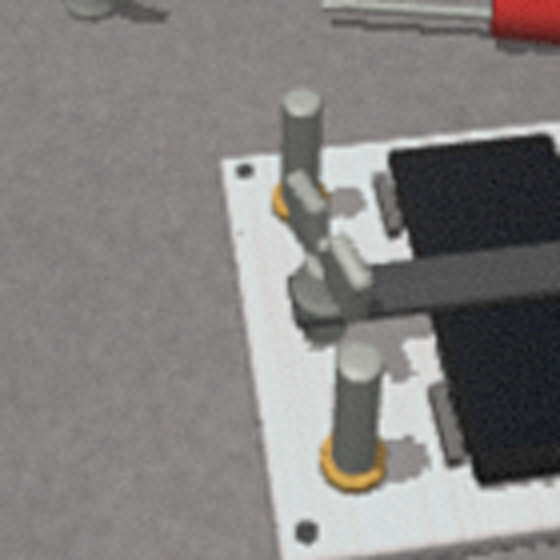

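The jig with the phone is at about (278,147) in the scene view and (308,300) in the side view. Its post tops and wing tops can both be picked out, so I'll triangulate them.

```bash
cat > h.py <<'E'
from workcell import *
import numpy as np, cv2
def ray(cam,uv):
    K=cam["camera_matrix"];T=cam["world_from_camera"]
    d=T[:3,:3]@np.linalg.solve(K,[*uv,1]);return T[:3,3],d
def onz(cam,uv,z):
    o,d=ray(cam,uv);return o+d*(z-o[2])/d[2]
def pix(cam,p):
    T=cam["world_from_camera"];q=T[:3,:3].T@(np.asarray(p)-T[:3,3]);q=cam["camera_matrix"]@q;return q[:2]/q[2]
E
python3 - <<'E'
from h import *
A=read_camera("scene");B=read_camera("side")
f=lambda c,o:(np.array(c)+.5)/4-.5+np.array(o)
so=(240,90);do=(190,220)
for n,a,b in(("postB",(315,113),(359,355)),("postA",(180,256),(302,100))):
    print(n,onz(A,f(a,so),.074),onz(B,f(b,do),.074))
for n,a in(("w1",(262,160)),("w2",(240,212))): print(n,onz(A,f(a,so),.073))
for n,a in(("w1",(307,193)),("w2",(350,262))): print(n,onz(B,f(a,do),.073))
E
```

```text
postB [0.52097241 0.23679935 0.074     ] [0.52261121 0.23331528 0.074     ]
postA [0.5508387  0.12487535 0.074     ] [0.55070144 0.12233324 0.074     ]
w1 [0.52797018 0.19580739 0.073     ]
w2 [0.54682891 0.16526572 0.073     ]
w1 [0.54494719 0.16723626 0.073     ]
w2 [0.52773287 0.19614056 0.073     ]
```

```bash
cat >> h.py <<'E'
from scipy.spatial.transform import Rotation as Ro
def delta(p,yaw_y_deg):
    """shift (mm, tool axes) and turn to TCP at p, tool z down, tool y at yaw"""
    s=sensors.state();q=s["tool_rot"];R=Ro.from_quat([q[1],q[2],q[3],q[0]])
    a=np.radians(yaw_y_deg);y=np.array([np.cos(a),np.sin(a),0]);z=np.array([0,0,-1.]);x=np.cross(y,z)
    G=Ro.from_matrix(np.c_[x,y,z])
    print("t",s["time_s"],"pos",s["position"].round(4),"yawy",np.degrees(np.arctan2(*R.as_matrix()[[1,0],[1,1]])).round(2),"w",round(s["width"],4),"F",s["wrist_force"].round(1),"M",s["ft_torque"].round(2))
    print("shift",(R.inv().apply(np.asarray(p)-s["position"])*1000).round(1),"turn",(R.inv()*G).as_rotvec().round(3))
E
python3 -c "
from h import *
delta([.5366,.180,.25],31)"
```

```text
t 0.85 pos [0.1814 0.4926 0.3039] yawy 69.79 w 0.0853 F [ 0.8 -0.3 -0. ] M [-0.08  0.01  0.01]
shift [-441.3 -170.6   53.9] turn [-0.     0.     0.677]
```

```bash
python3 -m crank '[[[-25,-10,0],[0,0,0.04]],[[-65,-25,5],[0,0,0.1]],[[-105,-40,10],[0,0,0.17]],[[-145,-56,15],[0,0,0.23]],[[-185,-72,20],[0,0,0.3]],[[-225,-87,25],[0,0,0.36]],[[-265,-102,30],[0,0,0.42]],[[-305,-118,35],[0,0,0.48]]]' 60 40
python3 -m crank '[[[-35,-14,5],[0,0,0.06]],[[-70,-27,10],[0,0,0.11]],[[-105,-41,15],[0,0,0.15]],[[-125,-49,18],[0,0,0.18]],[[-134,-52,19],[0,0,0.195]],[[-136,-53,19],[0,0,0.197]],[[-136,-53,19],[0,0,0.197]]]'
python3 - <<'E'
from h import *
delta([.5366,.180,.25],31)
c=read_camera("wrist");cv2.imwrite("pics/w1.png",c["color"][:,:,::-1])
C=np.array([.5366,.180,0])
for p in([.5366,.18,.062],[.5217,.235,.074],[.5508,.1236,.074]):print(pix(c,p))
E
```

```text
time_s: 1.65
position: [0.4281, 0.2752, 0.2689]
tool_rot: [0.0, 0.406, 0.914, 0.0]
wrist_force: [0.2, 0.9, 0.1]
width: 0.0603
time_s: 2.35
position: [0.4791, 0.1407, 0.25]
tool_rot: [-0.0, 0.492, 0.87, 0.0]
wrist_force: [0.4, -0.8, 0.7]
width: 0.06
t 2.35 pos [0.4791 0.1407 0.25  ] yawy 31.03 w 0.06 F [ 0.4 -0.8  0.7] M [-0.03 -0.    0.01]
shift [ 4.1 69.5  0.1] turn [ 0. -0.  0.]
[328.2812782  186.32746031]
[353.96346362 128.94380289]
[310.13205152 244.16528995]
```

View pics/w1.png

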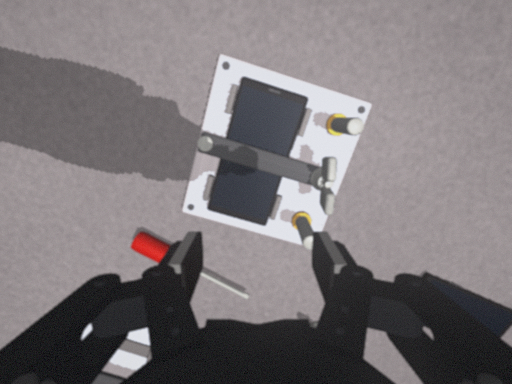

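Wrist view: jig with the phone on the upper right, post tops at about (353,127) and (308,242), wings near (330,163) and (329,204). All lie within 2 px of my predictions. I'll zoom in to refine.

```bash
python3 - <<'E'
import cv2
b=cv2.imread("pics/w1.png")
cv2.imwrite("pics/w1c.png",cv2.resize(b[110:260,270:390],None,fx=4,fy=4,interpolation=cv2.INTER_CUBIC))
E
```

```text
(no output)
```

View pics/w1c.png

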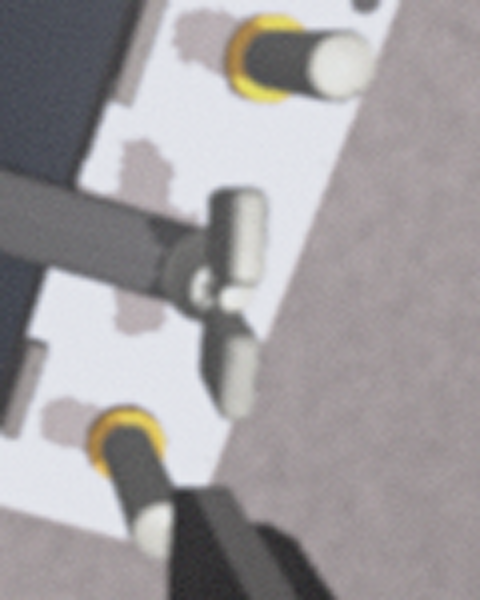

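```bash
python3 - <<'E'
from h import *
c=read_camera("wrist")
f=lambda a:(np.array(a)+.5)/4-.5+np.array((270,110))
W=[onz(c,f(a),.073) for a in((254,190),(247,282),(242,336),(237,415))]
P=[onz(c,f(a),.074) for a in((340,66),(160,530))]
for w in W+P: print(w.round(4))
an=lambda d:np.degrees(np.arctan2(d[1],d[0]))
print("wing c",(W[0]+W[3])/2,an(W[0]-W[3]),np.linalg.norm(W[0]-W[3]),"post c",(P[0]+P[1])/2,an(P[0]-P[1]),np.linalg.norm(P[0]-P[1]))
delta([.5366,.180,.25],31)
E
```

```text
[0.5206 0.2058 0.073 ]
[0.5316 0.1876 0.073 ]
[0.5381 0.1764 0.073 ]
[0.5484 0.1597 0.073 ]
[0.5206 0.2376 0.074 ]
[0.5491 0.1255 0.074 ]
wing c [0.53449344 0.18275921 0.073     ] 121.07034047920267 0.05386371438760032 post c [0.53484228 0.18157454 0.074     ] 104.24849439823878 0.11561451468329544
t 2.45 pos [0.4789 0.1412 0.2501] yawy 31.09 w 0.0598 F [0.5 0.4 1.2] M [ 0.03  0.04 -0.03]
shift [ 3.5 69.5  0.1] turn [ 0.    -0.     0.002]
```

```bash
python3 -m crank '[[[2,20,0],[0,0,0]],[[4,45,0],[0,0,0]],[[5,62,0],[0,0,0]],[[5,69,10],[0,0,0]],[[5,69,30],[0,0,0]],[[5,69,50],[0,0,0]],[[5,69,50],[0,0,0]]]' 45 40
python3 - <<'E'
from h import *
delta([.5355,.181,.118],31)
c=read_camera("wrist");cv2.imwrite("pics/w2.png",c["color"][:,:,::-1])
c=read_camera("side");cv2.imwrite("pics/d2.png",cv2.resize(c["color"][200:380,190:370,::-1],None,fx=3,fy=3))
E
```

```text
time_s: 3.15
position: [0.5336, 0.18, 0.197]
tool_rot: [-0.002, 0.492, 0.871, -0.002]
wrist_force: [-0.1, 0.0, -0.8]
width: 0.0448
t 3.15 pos [0.5336 0.18   0.197 ] yawy 31.07 w 0.0448 F [-0.1  0.  -0.8] M [-0.02 -0.   -0.03]
shift [-0.2  2.5 79. ] turn [-0.005 -0.001  0.001]
```

View pics/w2.png

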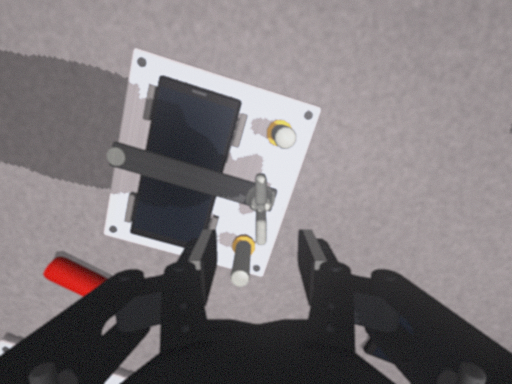

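View pics/d2.png

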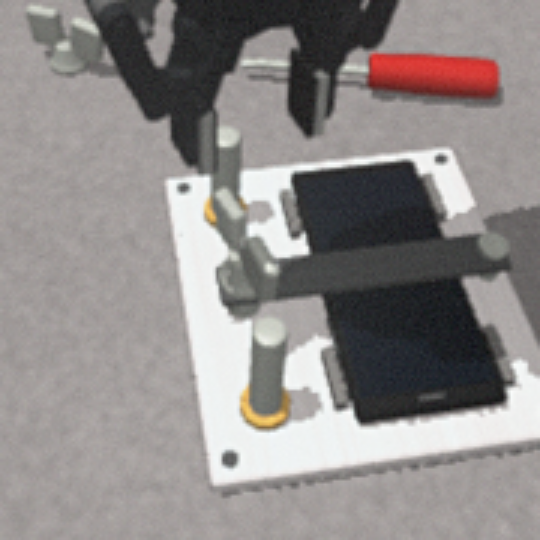

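Wrist view: the wings run vertically at u≈261, midway between the finger pads (207 and 307) and parallel to them. I'll descend.

```bash
python3 -m crank '[[[0,1,15],[0,0,0]],[[0,1,35],[0,0,0]],[[0,1,55],[0,0,0]],[[0,1,70],[0,0,0]],[[0,1,79],[0,0,0]],[[0,1,79],[0,0,0]],[[0,1,79],[0,0,0]]]'
python3 - <<'E'
from h import *
delta([.5355,.181,.118],31)
c=read_camera("wrist");cv2.imwrite("pics/w3.png",c["color"][:,:,::-1])
c=read_camera("side");cv2.imwrite("pics/d3.png",cv2.resize(c["color"][200:380,190:370,::-1],None,fx=3,fy=3))
E
```

```text
time_s: 3.95
position: [0.537, 0.1807, 0.1218]
tool_rot: [0.0, 0.492, 0.87, 0.0]
wrist_force: [0.2, 0.1, 0.9]
width: 0.0449
t 3.95 pos [0.537  0.1807 0.1218] yawy 31.0 w 0.0449 F [0.2 0.1 0.9] M [0.02 0.05 0.03]
shift [ 1.  -1.1  3.8] turn [0.001 0.    0.   ]
```

View pics/w3.png

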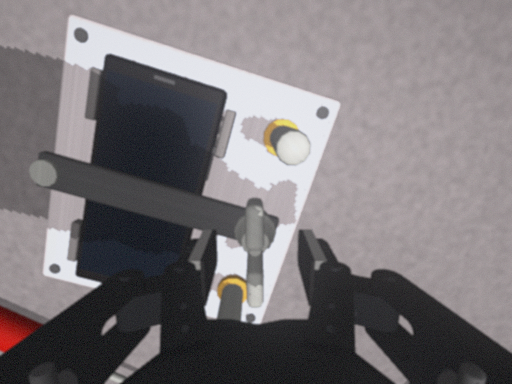

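View pics/d3.png

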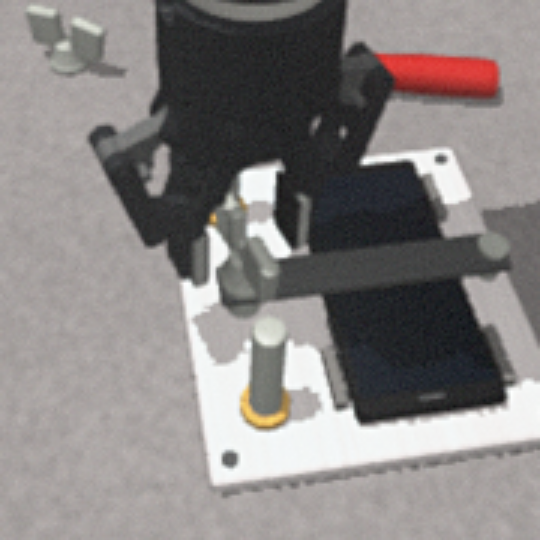

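The wings (u≈255) stand between the pads (207 and 307) and the posts are clear. I'll trim the position and close.

```bash
python3 -m crank '[[[0,-1,3],[0,0,0]],[[0,-1,3],[0,0,0]],[[0,-1,3],[0,0,0]],[[0,-1,3],[0,0,0]],[[0,-1,3],[0,0,0]],[[0,-1,3],[0,0,0]],[[0,-1,3],[0,0,0]],[[0,-1,3],[0,0,0]]]' 0 40
python3 -c "
from h import *
delta([.5355,.181,.118],31)"
```

```text
time_s: 4.85
position: [0.5358, 0.1801, 0.1181]
tool_rot: [0.0, 0.492, 0.87, 0.0]
wrist_force: [-0.2, 0.5, 3.4]
width: 0.0142
t 4.85 pos [0.5358 0.1801 0.1181] yawy 31.0 w 0.0142 F [-0.2  0.5  3.4] M [ 0.14 -0.02  0.01]
shift [0.9 0.2 0.1] turn [ 0.  0. -0.]
```

```bash
python3 -m crank '[[[0,0,0],[0,0,0]],[[0,0,0],[0,0,0]],[[0,0,0],[0,0,0]]]' 0 40
python3 -c "
from h import *
delta([.5355,.181,.118],31)
c=read_camera('wrist');cv2.imwrite('pics/w4.png',c['color'][:,:,::-1])"
```

```text
time_s: 5.15
position: [0.5358, 0.1801, 0.1181]
tool_rot: [0.0, 0.492, 0.87, 0.0]
wrist_force: [0.6, 0.7, 5.0]
width: 0.0143
t 5.15 pos [0.5358 0.1801 0.1181] yawy 31.0 w 0.0143 F [0.6 0.7 5. ] M [ 0.13 -0.09  0.01]
shift [0.9 0.2 0.1] turn [ 0.  0. -0.]
```

View pics/w4.png

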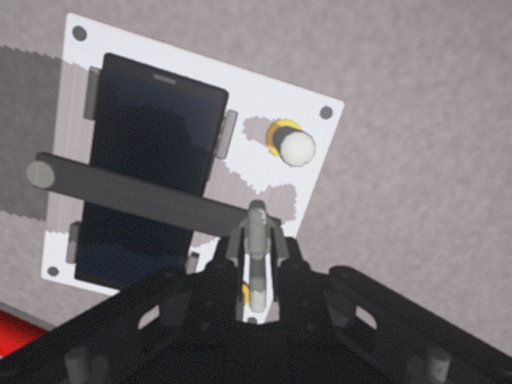

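The width is stuck at 14.3 mm instead of 9 mm, with +5 N upward. The fingertips are probably riding on the hub shoulder. I'll open, raise 5 mm and reclose.

```bash
python3 -m crank '[[[0,0,0],[0,0,0]],[[0,0,0],[0,0,0]],[[1,0,-3],[0,0,0]],[[1,0,-5],[0,0,0]],[[1,0,-5],[0,0,0]]]' 25 40
python3 -m crank '[[[0,0,0],[0,0,0]],[[0,0,0],[0,0,0]],[[0,0,0],[0,0,0]],[[0,0,0],[0,0,0]],[[0,0,0],[0,0,0]],[[0,0,0],[0,0,0]]]' 0 40
python3 -c "
from h import *
delta([.5355,.181,.123],31)
c=read_camera('wrist');cv2.imwrite('pics/w5.png',cv2.resize(c['color'][180:330,180:340,::-1],None,fx=4,fy=4))"
```

```text
time_s: 5.7
position: [0.5353, 0.181, 0.1232]
tool_rot: [0.0, 0.492, 0.87, 0.0]
wrist_force: [0.8, -0.1, 1.1]
width: 0.0253
time_s: 6.3
position: [0.5353, 0.181, 0.1231]
tool_rot: [0.0, 0.492, 0.87, 0.0]
wrist_force: [0.0, 1.0, 4.0]
width: 0.008
t 6.3 pos [0.5353 0.181  0.1231] yawy 31.0 w 0.008 F [0. 1. 4.] M [ 0.05 -0.02  0.05]
shift [-0.1  0.2  0.1] turn [0. 0. 0.]
```

View pics/w5.png

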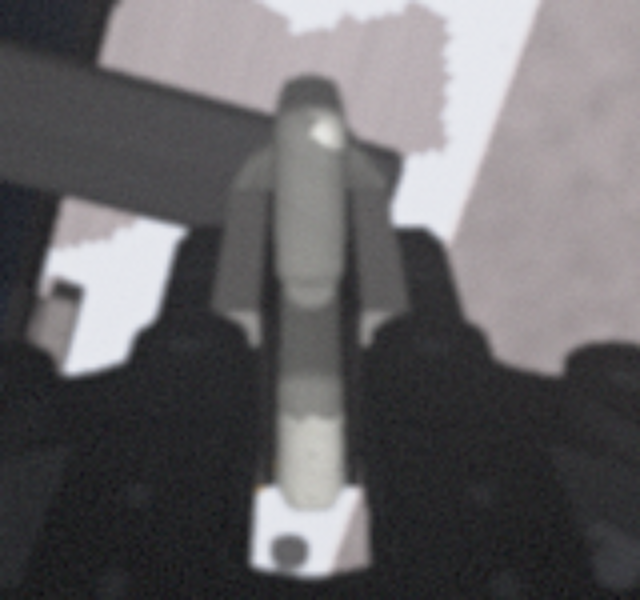

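Now the wings are gripped at their real thickness, with the pads flush on both sides. I'll turn the nut clockwise, which is +z about the tool.

```bash
python3 -m crank '[[[0,0,0],[0,0,0.04]],[[0,0,0],[0,0,0.1]],[[0,0,0],[0,0,0.16]],[[0,0,0],[0,0,0.22]],[[0,0,0],[0,0,0.28]],[[0,0,0],[0,0,0.34]],[[0,0,0],[0,0,0.38]],[[0,0,0],[0,0,0.4]]]'
python3 -c "
from h import *
delta([.5355,.181,.123],70-90)"

```

```text
time_s: 7.15
position: [0.5355, 0.1811, 0.1231]
tool_rot: [0.0, 0.656, 0.755, 0.0]
wrist_force: [1.0, 1.3, 2.6]
width: 0.0081
t 7.15 pos [0.5355 0.1811 0.1231] yawy 8.01 w 0.0081 F [1.  1.3 2.6] M [ 0.16 -0.26  0.14]
shift [-0.1 -0.   0.1] turn [ 0.001 -0.     0.489]
```

```bash
python3 -m crank '[[[0,0,0],[0,0,0.05]],[[0,0,0],[0,0,0.12]],[[0,0,0],[0,0,0.19]],[[0,0,0],[0,0,0.26]],[[0,0,0],[0,0,0.33]],[[0,0,0],[0,0,0.38]],[[0,0,0],[0,0,0.42]],[[0,0,0],[0,0,0.42]]]'
python3 -c "
from h import *
delta([.5355,.181,.123],70-90)"
python3 -m crank '[[[0,0,0],[0,0,0.02]],[[0,0,0],[0,0,0.04]],[[0,0,0],[0,0,0.05]],[[0,0,0],[0,0,0.05]]]'
python3 -c "
from h import *
delta([.5355,.181,.123],70-90)
c=read_camera('wrist');cv2.imwrite('pics/w6.png',c['color'][:,:,::-1])"

```

```text
time_s: 7.95
position: [0.5357, 0.181, 0.1231]
tool_rot: [0.0, 0.799, 0.602, 0.0]
wrist_force: [2.4, 1.4, 3.6]
width: 0.008
t 7.95 pos [0.5357 0.181  0.1231] yawy -16.0 w 0.008 F [2.4 1.4 3.6] M [ 0.18 -0.53 -0.05]
shift [-0.1 -0.2  0.1] turn [ 0.001 -0.001  0.07 ]
time_s: 8.35
position: [0.5357, 0.1811, 0.1231]
tool_rot: [0.0, 0.813, 0.582, 0.001]
wrist_force: [4.7, 0.8, 1.9]
width: 0.0077
t 8.35 pos [0.5357 0.1811 0.1231] yawy -18.87 w 0.0077 F [4.7 0.8 1.9] M [ 0.25 -1.01  0.03]
shift [-0.1 -0.2  0.1] turn [ 0.001 -0.001  0.02 ]
```

View pics/w6.png

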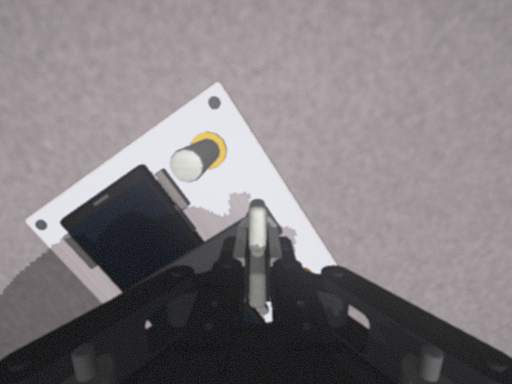

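The wings followed the turn and are still vertical between the pads (u≈257). I'll turn a little further to feel the stop.

```bash
python3 -m crank '[[[0,0,0],[0,0,0.02]],[[0,0,0],[0,0,0.04]],[[0,0,0],[0,0,0.05]],[[0,0,0],[0,0,0.05]]]'
python3 -c "
from h import *
delta([.5355,.181,.123],70-90)"

```

```text
time_s: 8.8
position: [0.5357, 0.181, 0.1231]
tool_rot: [0.0, 0.827, 0.562, 0.0]
wrist_force: [5.7, 0.5, 2.3]
width: 0.0079
t 8.8 pos [0.5357 0.181  0.1231] yawy -21.67 w 0.0079 F [5.7 0.5 2.3] M [ 0.13 -1.1   0.77]
shift [-0.1 -0.1  0.1] turn [ 0.001 -0.    -0.029]
```

The moment jumped from 0.03 to 0.77 N m at −21.7°, so that's the hard stop, close to the predicted −20°. Now to release and lift.

```bash
python3 -m crank '[[[0,0,0],[0,0,-0.02]],[[0,0,0],[0,0,-0.02]],[[0,0,0],[0,0,-0.02]],[[0,0,0],[0,0,-0.02]]]' 40 20
python3 -m crank '[[[0,0,-8],[0,0,0]],[[0,0,-25],[0,0,0]],[[0,0,-50],[0,0,0]],[[0,0,-80],[0,0,0]],[[0,0,-100],[0,0,0]],[[0,-20,-110],[0,0,0]],[[0,-50,-110],[0,0,0]],[[0,-50,-110],[0,0,0]]]'
python3 - <<'E'
from h import *
delta([.5355,.181,.123],70-90)
c=read_camera("wrist");cv2.imwrite("pics/w7.png",c["color"][:,:,::-1])
c=read_camera("side");cv2.imwrite("pics/d7.png",cv2.resize(c["color"][120:380,170:370,::-1],None,fx=2.3,fy=2.3,interpolation=cv2.INTER_CUBIC))
E
```

```text
time_s: 9.2
position: [0.5346, 0.1807, 0.1225]
tool_rot: [-0.0, 0.822, 0.569, -0.001]
wrist_force: [0.2, 0.1, 0.2]
width: 0.0404
time_s: 10.0
position: [0.4858, 0.199, 0.234]
tool_rot: [-0.0, 0.822, 0.57, -0.0]
wrist_force: [-0.2, -1.0, 0.7]
width: 0.0399
t 10.0 pos [0.4858 0.199  0.234 ] yawy -20.5 w 0.0399 F [-0.2 -1.   0.7] M [0.02 0.02 0.01]
shift [  0.6  52.9 110.9] turn [-0.001  0.    -0.009]
```

View pics/w7.png

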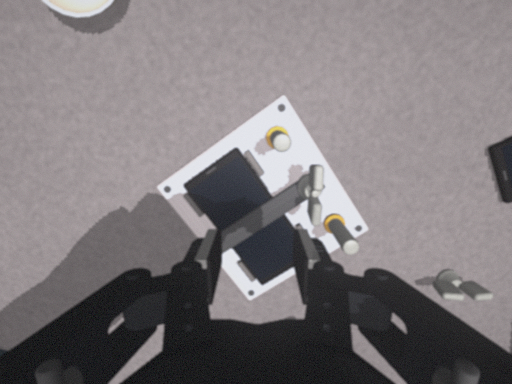

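View pics/d7.png

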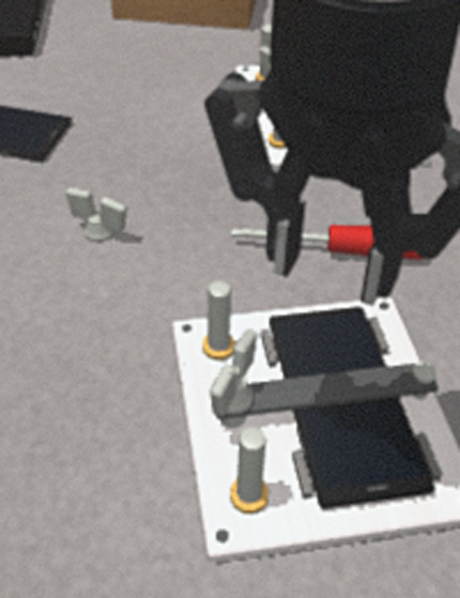

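The wings, at about (318,167)–(316,222) in the wrist view, have turned past the post line and the gripper is clear. I'll measure the angle.

```bash
python3 - <<'E'
from h import *
c=read_camera("wrist");an=lambda d:np.degrees(np.arctan2(d[1],d[0]))
a,b=onz(c,(318,167),.073),onz(c,(316,222),.073);p,q=onz(c,(282,142),.074),onz(c,(350,245),.074)
w,po=an(a-b),an(p-q);print(w,po,"joint",.6+np.radians(po-w),np.linalg.norm(a-b),np.linalg.norm(p-q))
E
```

```text
70.88594270396464 104.21708468597075 joint 1.181738171035715 0.050159078353856926 0.11381481502063799
```

```bash
python3 -c "
from workcell import robot,sensors
print(sensors.state()['wrist_force'],robot.hand_in())"
```

```text
the job is handed in; nothing more can be done
[ 0.43955863  0.01209197 -0.3336678 ] None
```

I tightened the wing nut on the jig that holds the phone: clockwise to its hard stop, then let go, and handed the job in at about 10 s of the 32 s allowed.

- **Grip:** The first grip stopped at 14 mm instead of about 9 mm, with the fingertips probably resting on the hub. I opened, raised the gripper 5 mm and gripped again, and it then closed properly at 8 mm.
- **Stop reached:** I turned the nut about 0.9 rad. The wrist moment about the vertical rose from 0.03 to 0.77 N m close to the predicted stop angle.
- **Final angle:** A last look from the wrist camera puts the nut at about 1.18 rad, where 1.02 is needed and 1.2 is the stop.
- **Clearance:** After release the wrist force was about zero, and the gripper was clear of the jig.
- **Posts and empty jig:** I felt no knock on the posts, and the wrist force never read above 6 N. I never moved near the empty jig, but I did not measure its nut again at the end.

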